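# Lock a taper-shank setting stake in the bench block

## Robot

A 6-joint arm with a two-finger parallel gripper is mounted at the origin on the work surface. World frame = base frame: x ahead of the robot, y to its left, z up, the work surface at z = 0. Lengths are in mm, angles in degrees, forces in N, time in s.
With the tool pointing down it reaches from about 275 to 750 mm from the base axis. Payload 10.2 kg.
Tool frame: the origin (TCP) lies at the very end of the fingers, on their centre line; the grasp point (between the pads) lies 19 mm behind it; z points along the fingers, y is the line along which they close (so a half turn about z gives the same grasp; the last joint's range is limited). The gripper opens to 85 mm and grips with 20 to 120 N. Pads are 22 mm wide; open, the fingers measure 114 mm over their backs; the gripper's body (76 mm by 85 mm) begins 54 mm behind the grasp point. The pads swing forward as they close: fully open they stand 13 mm farther back than shut.
Start: joints at [50.913, 17.928, 85.812, -0, 76.261, -12.8], TCP at [232.521, 470.707, 231.294] pointing down, gripper open.
Joint ranges: [-168.41, 168.41], [-55.51, 124.54], [10.69, 146.95], [-70.63, 250.63], [1, 178], [-165.06, 165.06]. Speed limits (degrees/s): [136.94, 136.94, 172.46, 180, 180, 180].

## Interface

Orientations are given as a 3x3 rotation matrix whose columns are the frame's x, y, z axes.
In Python, from cell import r, grab_frame, ticket gives the robot as it stands.
- The arm moves only by the tool servo_tool, never from a script. Its argument "moves" is a list of rows, each a list of 7 numbers: the shift along the tool's x, y, z in mm, then the turn, a rotation vector about the tool's x, y, z in degrees, then the finger opening in mm, from 0 to 85.4. In form: [[tx, ty, tz, rx, ry, rz, grip], ...]. A call has 1 to 20 rows; each row is the pose to reach, as a shift and turn from the pose commanded when the call began, along the tool's axes at that moment; what a row does not reach only later rows make up. A row lasts 1/12 s, in which the tool goes at most 41.7 mm and 7.16 degrees, less where a joint would pass 70% of its speed; a pose out of reach is approached as far as the arm can. A call with a gripper value outside its range is refused whole. The fingers move at their own pace and stop on an object; "force" is the grip in N (left out, the last holds). Time passes only in rows, so rows that repeat a pose let the fingers close. It gives the time, the measured TCP pose, the force, the opening and the grip force at its end, in the units of the state.
- r.read_state(): the state, without advancing time (a new reading comes with each control period).
- grab_frame(name): name is "scene" or "top" or "wrist"; returns a dict with "image" (480x640x3 uint8, blue, green, red), "fx", "fy", "cx", "cy" (pixels), "T" (4x4, takes a point from camera to world coordinates). Camera axes: x right, y up, looking along -z (the intrinsics and any distortion apply to the point x, -y, -z); pixel columns grow to the right and rows downward; lengths in mm; the calibration is good to about 2 mm. A picture is of the moment at which its call begins. There is no depth.
- ticket.hand_in(): hands the job in; it is judged then, once.
The state is a dict: "clock": time; "joint_pos": joint angles; "qvel": joint speeds; "effort": joint torques, N m; "tcp_pos": TCP position; "orientation": TCP orientation; "contact_force": force on the tool from outside, world axes, zero at the start; "ft_torque": the same for the moment, N m; "grip_width": opening from 0.0 (shut) to 1.0 (fully open); "gripper_force": force on a finger pad.
Only numpy, scipy, OpenCV 4.12 (cv2) and the standard library are available. Lean on these libraries where they do the work, as an engineer would, in place of code of your own. Each camera call takes 0.05 s, during which the arm holds its last target. There are 200 camera calls.

## Task

Take the flat-topped round setting stake out of the wooden rack, set its tapered shank upright in the collet of the steel bench block, only finger-tight, and let go. Then pick up the brass smasher and tap straight down on the stake with light, slow blows until the collet is fully home, flush with the top of the block, and one more firm tap of about 25 N meets a solid stop; never strike with more than 40 N. Stand the smasher back upright in the middle of its cork pad, and leave everything else on the bench where it is.

Things in the scene. Friction and masses are not known exactly. Their poses are not given: they have to be found in the camera images.
- stake: The stake to fit: plain steel, 0.32 kg, 90 mm tall. Lower 50 mm: round tapered shank, 14 mm diameter at the tip, 20.7 mm at its top. Above: flat-topped cylinder, 30 mm diameter, 40 mm tall, to grip it by. Starts shank-down in one of the three rack holes; its cylinder rests on the rack, 62 to 102 mm above the bench. Origin: centre of the shank's tip; z up its axis.
- stake_top (a point): Centre of the stake's flat top, 90 mm above its origin along its axis; this is where it is tapped.
- rack: Fixed wooden block 80 x 220 x 62 mm (x, y, z) with three 25 mm through holes along its y axis at -75, 0 and +75 mm, each holding a stake. Origin: centre of its underside, on the bench. Stands left or right of the bench block.
- block: Fixed steel bench block 100 x 100 x 75 mm with a round 45 mm bore in the middle of its top, in which the collet slides. Small bolt heads in its corners. Origin: centre of its underside, on the bench.
- collet_rim (a point): Centre of the collet's upper rim; z up. Steel split ring (12 segments) in the block's bore, 42 mm outside, 45 mm deep; tapered hole 19.8 mm wide at the rim, narrowing like the shank. Starts 8 to 10 mm proud of the block's top; home when flush (rim 75 mm above the bench). A seated shank's tip is about 43 mm (at least 39) below the rim, with about 7 mm of shank still showing above it, also when home.
- collet (a joint): How far the collet is driven down: starts at 0 to 0.002 m (at 0 the rim is 10 mm proud); 0.010 = home, flush, solid stop. Stays where left. Moves at about 9 N of downward load (weights included), plus 0.5 N per mm driven (14 N at the end), plus 0.1 N per mm/s. Must stay below 0.005 when the stake is set by hand; must pass 0.009 when tapped home.
- smasher: Brass hand smasher, 0.6 kg, 110 mm tall: brass cylinder 44 mm diameter, 40 mm tall, flat underneath, with a coaxial upright wooden handle, 24 mm diameter, from 40 to 110 mm above its underside (tapered in the last 7 mm). Stands upright on the cork pad. Origin: centre of its flat underside; z up the handle.
- smasher_neck (a point): Foot of the smasher's handle, 40 mm above its underside; the flat brass shoulder around it is 10 mm wide.
- pad: Fixed square cork pad 110 x 110 x 4 mm. Origin: centre of its underside, on the bench; its top is 4 mm higher. On the other side of the bench block from the rack. The smasher stands on it within 25 mm of its middle and goes back to within 30 mm of its middle.
- stake_dome: Bystander in the rack: stake with a domed 36 mm head, straight shank; leave it. Origin at the shank's tip.
- stake_square: Bystander in the rack: stake with a square 26 mm head, straight shank; leave it. Origin at the shank's tip.
- spool_red: Bystander: thread spool 38 mm diameter, 55 mm tall, beyond the block. Origin: centre of its underside.
- spool_cream: Bystander: thread spool, same size, beyond the block. Origin: centre of its underside.
- spool_black: Bystander: thread spool, same size, between robot and block. Origin: centre of its underside.
- jar: Bystander: jar 54 mm diameter, 75 mm tall, beyond the block. Origin: centre of its underside.
- hammer: Bystander: hammer lying on the bench beyond the work, 240 mm long. Origin: on the bench under its middle.

How it is judged:
By the outcome, as a careful person would: the job done as asked, in the order asked, and still so for the second after the job is handed in, with the robot touching nothing.
It also fails if it takes over 72 s, if anything falls off the work surface, if the arm or the gripper's body presses on something with over 40 N, if the wrist force passes 120 N, or if a joint passes its speed limit or range.

## Working session

There is one attempt and no reset: what is moved stays moved. The work goes in short steps, Python scripts to look and compute and a tool call to move; the robot and the scene stay as the last step left them, time stands still between calls to the robot, and variables do not carry over. Pictures are saved under pics/ and viewed, at most 10 in all, crops included, and the job is handed in when it is done.

Besides the shell and the picture viewer there is one more tool, called after "Request:" by a JSON object that holds its "name" and its "arguments", one argument or row to a line. servo_tool: Moves the arm, as the interface text tells. Its arguments: {"type":"object","properties":{"moves":{"type":"array"},"force":{"type":"number"}},"required":["moves"]}

```bash
mkdir -p pics; ls; python3 - <<'E'
from cell import r, grab_frame
import cv2
s=r.read_state(); print(s)
for n in("scene","top"):
    f=grab_frame(n); cv2.imwrite(f"pics/{n}0.png",f["image"]); print(n,{k:v for k,v in f.items() if k!="image"})
E
```

```text
pics
{'clock': 0.0, 'joint_pos': array([ 5.09130966e+01,  1.79593530e+01,  8.58553894e+01, -9.59532040e-04,
        7.62618790e+01, -1.27996396e+01]), 'qvel': array([ 0.0448037 ,  0.06387415, -0.05990604, -0.00861664, -0.00677406,
       -0.0035424 ]), 'effort': array([-3.83520364e-04, -4.12268543e+01, -2.59742332e+01, -2.89867821e-04,
        4.15216389e-03, -2.43664749e-05]), 'tcp_pos': array([232.34499501, 470.48467332, 230.72683226]), 'orientation': array([[-8.96586548e-01,  4.42867783e-01, -8.30534620e-04],
       [ 4.42868473e-01,  8.96585979e-01, -1.04825167e-03],
       [ 2.80408802e-04, -1.30766594e-03, -9.99999106e-01]]), 'contact_force': array([-0.6062416 , -0.10358355, -0.30823331]), 'ft_torque': array([ 0.01830129,  0.03958288, -0.01182823]), 'gripper_force': 0.0, 'grip_width': 0.9984026336605554}
scene {'fx': 513.0726696424837, 'fy': 513.0726696424837, 'cx': 320.13588450785124, 'cy': 233.72541720486993, 'T': array([[ 4.65052989e-01, -6.67876270e-01,  5.81091220e-01,
         1.12860311e+03],
       [ 8.85108364e-01,  3.63808132e-01, -2.90218585e-01,
        -2.53744736e+02],
       [-1.75756052e-02,  6.49295719e-01,  7.60332932e-01,
         8.27421262e+02],
       [ 0.00000000e+00,  0.00000000e+00,  0.00000000e+00,
         1.00000000e+00]])}
top {'fx': 495.99316567814503, 'fy': 495.99316567814503, 'cx': 320.8089245744677, 'cy': 235.12654519601975, 'T': array([[ 1.02040257e-02,  9.97389622e-01, -7.14830005e-02,
         4.80335646e+02],
       [-9.99886582e-01,  9.38539348e-03, -1.17786651e-02,
         1.93770593e+01],
       [-1.10770223e-02,  7.15950829e-02,  9.97372269e-01,
         1.10663751e+03],
       [ 0.00000000e+00,  0.00000000e+00,  0.00000000e+00,
         1.00000000e+00]])}
```

View pics/scene0.png

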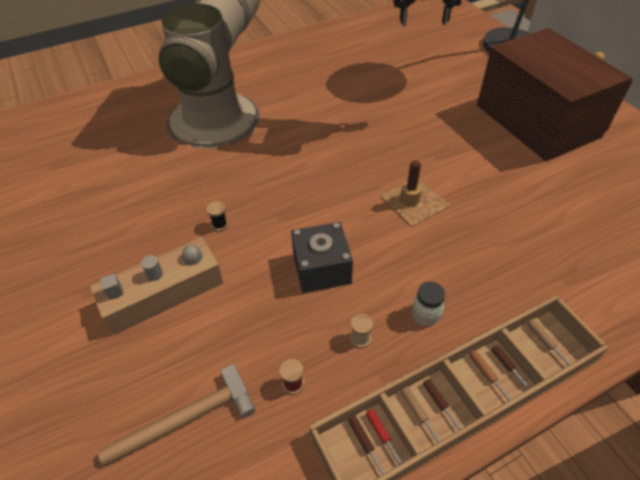

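View pics/top0.png

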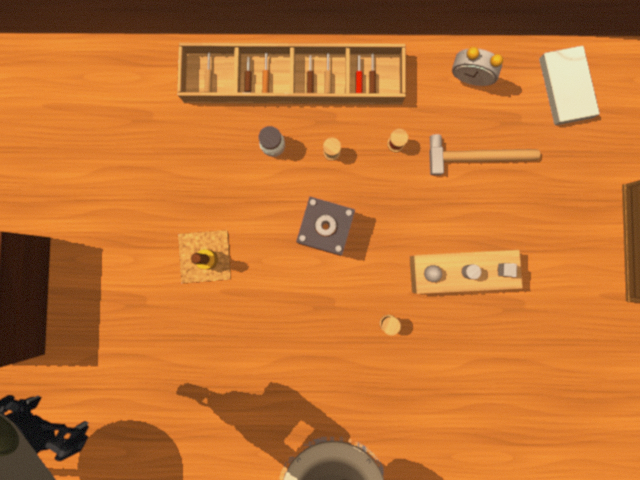

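The flat-topped stake is in the rack's middle hole (scene ≈151,261; top ≈473,271). The collet is at scene ≈320,241 and top ≈326,225. The smasher's handle top is at scene ≈415,163 and top ≈198,258, and the pad's centre is at top ≈204,257.

```bash
cat > h.py <<'E'
import numpy as np, cv2
from cell import r, grab_frame
def ray(f,u,v):
    T=f["T"]; d=T[:3,:3]@np.array([(u-f["cx"])/f["fx"],-(v-f["cy"])/f["fy"],-1]); return T[:3,3],d/np.linalg.norm(d)
def tri(*rs):
    P=[np.eye(3)-np.outer(d,d) for _,d in rs]
    x=np.linalg.solve(sum(P),sum(p@o for p,(o,_) in zip(P,rs)))
    return x,[round(float(np.linalg.norm(p@(x-o))),1) for p,(o,_) in zip(P,rs)]
def onz(f,u,v,z):
    o,d=ray(f,u,v); return o+d*(z-o[2])/d[2]
def proj(f,p):
    q=f["T"][:3,:3].T@(np.asarray(p,float)-f["T"][:3,3]); return np.array([f["cx"]-f["fx"]*q[0]/q[2],f["cy"]+f["fy"]*q[1]/q[2]])
def tool(p):  # world point -> shift in tool axes from present tcp
    s=r.read_state(); return s["orientation"].T@(np.asarray(p,float)-s["tcp_pos"])
E
python3 - <<'E'
from h import *
s=grab_frame("scene");t=grab_frame("top")
np.set_printoptions(precision=1,suppress=True)
for n,a,b in [("stake top",(151,260),(473,271)),("rim",(320,241),(326,225)),("handle top",(415,163),(198,258)),("spool_black",(216,208),(391,325)),("jar",(432,291),(269,137)),("cream",(361,323),(332,147)),("square",(111,283),(510,270)),("dome",(191,247),(433,272))]:
    print(n,*tri(ray(s,*a),ray(t,*b)))
print("pad",onz(t,204,257,4), [onz(t,*p,4)[:2] for p in [(179,233),(228,231),(231,281),(182,283)]])
print("block corners",[onz(t,*p,75)[:2] for p in [(310,197),(355,209),(343,255),(297,243)]])
print("rack corners",[onz(t,*p,62)[:2] for p in [(411,256),(519,250),(522,284),(414,291)]])
f=grab_frame("wrist"); st=r.read_state(); R=st["orientation"]
print("wristcam in tool\n",R.T@f["T"][:3,:3],R.T@(f["T"][:3,3]-st["tcp_pos"]),f["fx"],f["cx"],f["cy"])
E
```

```text
stake top [ 483.3 -274.   102.5] [1.8, 1.8]
rim [575.1  21.4  82.7] [0.5, 0.5]
handle top [504.2 279.6 111.3] [2.1, 2.1]
spool_black [ 368.3 -116.7   51.3] [1.1, 1.1]
jar [762.8 144.6  72.6] [1.0, 1.0]
cream [747.8  10.2  49.4] [0.6, 0.6]
square [ 486.4 -352.3   88. ] [3.0, 3.0]
dome [ 479.9 -198.2   91.1] [0.3, 0.3]
pad [508.1 292.1   4. ] [array([561.1, 349.6]), array([566.7, 239.9]), array([455.5, 230.6]), array([449.9, 339.5])]
block corners [array([634.2,  55.1]), array([609.7, -39.4]), array([513.3, -15. ]), array([537.4,  81. ])]
rack corners [array([ 513. , -158.2]), array([ 527.8, -384.4]), array([ 456.9, -389.3]), array([ 439.9, -164.3])]
wristcam in tool
 [[ 0.   1.   0.3]
 [ 1.   0.  -0. ]
 [-0.   0.3 -1. ]] [  70.5    0.1 -141.8] 405.6412748107214 309.09976024747243 233.85794729567053
```

Request:
{"name": "servo_tool", "arguments": {
  "moves": [
    [-28,-28,2,0,0,3,70],
    [-60,-60,4,0,0,9,70],
    [-95,-95,7,0,0,15,70],
    [-130,-130,10,0,0,21,70],
    [-165,-165,13,0,0,27,70],
    [-200,-200,16,0,0,33,70],
    [-235,-235,19,0,0,39,70],
    [-270,-270,22,0,0,45,70],
    [-305,-305,25,0,0,50,70],
    [-340,-340,28,0,0,54,70],
    [-375,-375,31,0,0,57,70],
    [-410,-410,34,0,0,60,70],
    [-445,-445,37,0,0,60,70],
    [-480,-480,40,0,0,60,70],
    [-510,-510,41,0,0,60,70],
    [-535,-535,41,0,0,60,70],
    [-555,-556,41,0,0,60,70],
    [-555,-556,41,0,0,60,70],
    [-555,-556,41,0,0,60,70],
    [-555,-556,41,0,0,60,70]
  ]
}}

```text
clock: 1.92
tcp_pos: [484.4, -279.2, 189.0]
orientation: [[-0.06, 0.998, -0.0], [0.998, 0.06, -0.001], [-0.001, -0.0, -1.0]]
contact_force: [0.5, 0.3, 0.2]
grip_width: 0.817
gripper_force: 0.0
```

```bash
python3 - <<'E'
from h import *
np.set_printoptions(precision=2,suppress=True)
s=r.read_state(); print(s["clock"],s["tcp_pos"],s["orientation"],s["joint_pos"])
f=grab_frame("wrist"); im=f["image"].copy()
print("expect stake",proj(f,[483.3,-274,102]))
cv2.imwrite("pics/w1.png",im)
E
```

```text
1.9167 [ 484.43 -279.15  189.01] [[-0.06  1.   -0.  ]
 [ 1.    0.06 -0.  ]
 [-0.   -0.   -1.  ]] [-41.94  24.17  83.44  -0.05  72.36 -45.38]
expect stake [306.69 232.47]
```

View pics/w1.png

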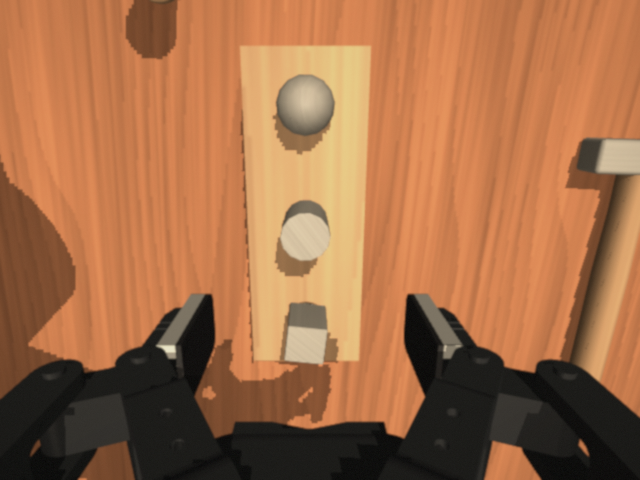

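The wrist view shows the flat stake's light top disc at about (305,236), with the dome above it and the square stake below.

```bash
python3 - <<'E'
from h import *
np.set_printoptions(precision=1,suppress=True)
f=grab_frame("wrist"); t=grab_frame("top");sc=grab_frame("scene")
p=onz(f,305,236,102); print("stake",p,"tool shift",tool([p[0],p[1],68]))
print(tri(ray(f,305,236),ray(sc,151,260)))
print("disc diam", np.linalg.norm(onz(f,280,236,102)-onz(f,330,236,102)))
E
```

```text
stake [ 481.8 -273.1  102. ] tool shift [ -0.4  -1.9 122.3]
(array([ 482. , -273. ,  100.3]), [0.6, 0.6])
disc diam 29.42993275608101
```

Request:
{"name": "servo_tool", "arguments": {
  "moves": [
    [0,-2,15,0,0,0,70],
    [0,-2,40,0,0,0,60],
    [0,-2,65,0,0,0,60],
    [0,-2,90,0,0,0,60],
    [0,-2,108,0,0,0,60],
    [0,-2,118,0,0,0,60],
    [0,-2,121,0,0,0,60],
    [0,-2,121,0,0,0,60],
    [0,-2,121,0,0,0,50],
    [0,-2,121,0,0,0,40],
    [0,-2,121,0,0,0,34],
    [0,-2,121,0,0,0,28],
    [0,-2,121,0,0,0,22],
    [0,-2,121,0,0,0,20],
    [0,-2,121,0,0,0,20],
    [0,-2,121,0,0,0,20]
  ],
  "force": 45
}}

```text
clock: 3.45
tcp_pos: [482.3, -274.0, 70.3]
orientation: [[-0.065, 0.998, 0.001], [0.998, 0.065, -0.001], [-0.001, 0.001, -1.0]]
contact_force: [-0.7, 1.8, 6.8]
grip_width: 0.34
gripper_force: 43.9
```

Request:
{"name": "servo_tool", "arguments": {
  "moves": [
    [0,0,-3,0,0,0,20],
    [0,0,-10,0,0,0,20],
    [0,0,-25,0,0,0,20],
    [0,0,-45,0,0,0,20],
    [0,0,-65,0,0,0,20],
    [0,0,-85,0,0,0,20],
    [0,0,-105,0,0,0,20],
    [0,0,-120,0,0,0,20],
    [0,0,-130,0,0,0,20],
    [0,0,-130,0,0,0,20],
    [0,0,-130,0,0,0,20]
  ]
}}

```text
clock: 4.37
tcp_pos: [481.7, -273.6, 199.0]
orientation: [[-0.065, 0.998, -0.0], [0.998, 0.065, 0.0], [0.0, -0.0, -1.0]]
contact_force: [0.2, -0.1, -4.7]
grip_width: 0.337
gripper_force: 44.7
```

```bash
python3 - <<'E'
from h import *
np.set_printoptions(precision=2,suppress=True)
s=r.read_state(); print(s["clock"],s["tcp_pos"],s["contact_force"],s["grip_width"],s["joint_pos"])
R=s["orientation"];print(R)
# view point: rim seen by the wrist camera before descending: tcp at rim - offset
print(tool([575.1,21.4,200]))
E
```

```text
4.3667 [ 481.74 -273.61  198.96] [ 0.23 -0.06 -4.72] 0.3370748736028182 [-41.71  23.06  83.52   0.    73.43 -45.42]
[[-0.06  1.   -0.  ]
 [ 1.    0.06  0.  ]
 [ 0.   -0.   -1.  ]]
[288.35 112.25  -0.99]
```

Request:
{"name": "servo_tool", "arguments": {
  "moves": [
    [8,4,0,0,0,0,20],
    [28,14,0,0,0,0,20],
    [53,27,0,0,0,0,20],
    [78,40,0,0,0,0,20],
    [103,53,0,0,0,0,20],
    [128,66,0,0,0,0,20],
    [153,79,0,0,0,0,20],
    [178,92,0,0,0,0,20],
    [200,103,0,0,0,0,20],
    [212,109,0,0,0,0,20],
    [218,112,0,0,0,0,20],
    [218,112,0,0,0,0,20],
    [218,112,0,0,0,0,20],
    [218,112,0,0,0,0,20],
    [218,112,0,0,0,0,20]
  ]
}}

```text
clock: 5.62
tcp_pos: [579.3, -50.0, 199.3]
orientation: [[-0.063, 0.998, -0.0], [0.998, 0.063, -0.0], [-0.0, -0.0, -1.0]]
contact_force: [0.1, -0.3, -2.1]
grip_width: 0.33
gripper_force: 44.8
```

```bash
python3 - <<'E'
from h import *
np.set_printoptions(precision=2,suppress=True)
s=r.read_state(); print(s["clock"],s["tcp_pos"],s["contact_force"])
f=grab_frame("wrist"); cv2.imwrite("pics/w2.png",f["image"])
a=s["tcp_pos"]
print("rim exp",proj(f,[575.1,21.4,83]),"stake top exp",proj(f,a+[0,0,34]),"tip",proj(f,a+[0,0,-56]))
E
```

```text
5.6167 [579.26 -50.   199.26] [ 0.14 -0.3  -2.15]
rim exp [308.64 115.01] stake top exp [307.56 358.66] tip [307.98 258.79]
```

View pics/w2.png

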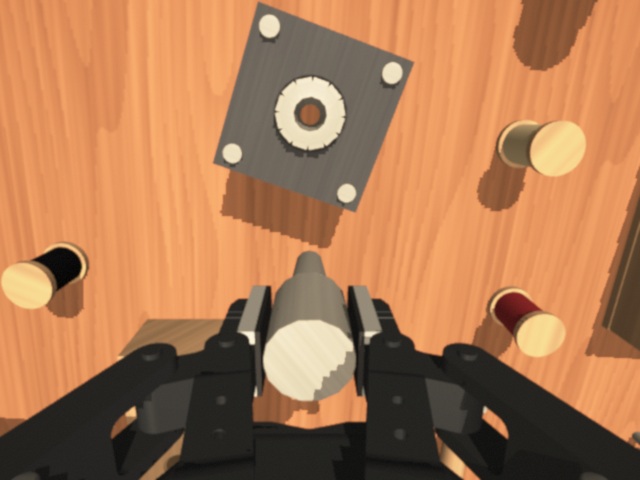

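The rim's centre is at about (310,113), the held stake's top at (309,357), and the front edge of its tip at (309,251).

```bash
python3 - <<'E'
from h import *
np.set_printoptions(precision=2,suppress=True)
f=grab_frame("wrist"); im=f["image"]; s=r.read_state(); a=s["tcp_pos"]; R=s["orientation"]
hsv=cv2.cvtColor(im,cv2.COLOR_BGR2HSV)
m=((hsv[...,1]<75)&(hsv[...,2]>140)).astype(np.uint8)
n,l,st,c=cv2.connectedComponentsWithStats(m)
for i in range(1,n):
    if st[i,4]>400:
        cn=max(cv2.findContours((l==i).astype(np.uint8),0,cv2.CHAIN_APPROX_NONE)[0],key=len)
        print(st[i],c[i],cv2.fitEllipse(cn))
# silhouette rows of the tip, and left/right edges of shank
S=hsv[...,1].astype(int)
for v in range(246,272,3):
    row=np.where(S[v,285:335]<80)[0]+285
    print(v,row.min() if len(row) else None,row.max() if len(row) else None)
th=np.linspace(0,2*np.pi,100)
def circ(c,rad): 
    q=np.array([proj(f,c+R@np.array([rad*np.cos(t),rad*np.sin(t),0])) for t in th]); return q.min(0),q.max(0),q.mean(0)
print("top circle",circ(a+[0,0,34],15)); print("tip",circ(a+[0,0,-56],7)); print("rim",circ(np.array([575.1,21.4,83]),21))
for z in(82,84): print(circ(np.array([575.1,21.4,z]),9.9))
E
```

```text
[258  14  23  24 416] [268.88  25.53] ((268.87725830078125, 25.542802810668945), (21.165081024169922, 23.194852828979492), 176.46795654296875)
[ 275   77   70   74 3238] [309.57 113.11] ((309.6290588378906, 113.1174545288086), (68.92894744873047, 71.95453643798828), 179.9449920654297)
[ 263  272   92  128 7201] [310.34 348.13] ((310.5951843261719, 345.697998046875), (84.70722961425781, 123.54202270507812), 10.620101928710938)
[238 287  27  58 696] [251.19 313.75] ((250.14529418945312, 318.4877624511719), (15.561047554016113, 71.91166687011719), 13.01840877532959)
[354 287  26  56 649] [366.54 311.95] ((366.87725830078125, 313.8804016113281), (15.416132926940918, 62.57699203491211), 167.1980743408203)
246 None None
249 None None
252 306 312
255 301 317
258 299 319
261 298 320
264 297 321
267 296 322
270 295 323
top circle (array([258.34, 313.53]), array([357.15, 400.05]), array([307.75, 357.1 ]))
tip (array([294.54, 245.63]), array([321.62, 271.18]), array([308.08, 258.34]))
rim (array([274.16,  78.52]), array([342.91, 150.18]), array([308.54, 114.42]))
(array([292.4,  98.2]), array([324.68, 131.84]), array([308.54, 114.95]))
(array([292.27,  98.06]), array([324.8 , 131.96]), array([308.54, 114.94]))
```

```bash
python3 - <<'E'
from h import *
from scipy.optimize import least_squares
np.set_printoptions(precision=2,suppress=True)
f=grab_frame("wrist"); im=f["image"]; s=r.read_state(); a=s["tcp_pos"]; R=s["orientation"]
th=np.linspace(0,2*np.pi,100)
def pr(p):
    ox,oy,h,tl=p; t=np.radians(tl); ax=np.array([np.sin(t),0,-np.cos(t)]) # stake up axis, tool frame
    e1=np.array([np.cos(t),0,np.sin(t)]);e2=np.array([0,1,0])
    def c(cn,rad): return np.array([proj(f,a+R@(cn+rad*(np.cos(k)*e1+np.sin(k)*e2))) for k in th])
    top=np.array([ox,oy,0])+ax*h; tip=top-90*ax
    return c(top,15),c(tip,7)
def res(p,obs):
    T,t=pr(p); return np.array([T[:,0].min(),T[:,0].max(),T[:,1].max(),t[:,1].min()])-obs
for obs in ([262.5,355.5,400,251.5],[261.5,356.5,400,251.5]):
    q=least_squares(res,[0,0,33,0],args=(obs,)).x; T,t=pr(q); print(q,T.min(0),T.max(0),t.min(0),t.max(0))
q=least_squares(lambda p:res([p[0],p[1],p[2],0],obs),[0,0,33]).x;print("no tilt",q,res([*q,0],obs))
# rim from wrist, with top/scene cams
t=grab_frame("top");sc=grab_frame("scene")
print("rim",tri(ray(f,309.6,113.1),ray(sc,320,241)),tri(ray(f,309.6,113.1),ray(sc,320,241),ray(t,326,225)),onz(f,309.6,113.1,84))
o=im[300:410,250:370]; cv2.imwrite("pics/w3.png",cv2.resize(np.hstack([o,im[235:345,250:370]]),None,fx=3,fy=3))
E
```

```text
[-5.21  0.37 27.5   0.16] [262.5  318.57] [355.5 400. ] [295.76 251.5 ] [321.87 276.07]
[-3.64  0.37 29.8   0.95] [261.5  315.99] [356.5 400. ] [295.61 251.5 ] [322.02 276.47]
no tilt [-4.72  0.37 28.29] [ 0.69 -0.69  0.44 -0.71]
rim (array([575.49,  22.37,  82.67]), [0.5, 0.5]) (array([575.28,  21.89,  82.62]), [1.0, 0.0, 1.0]) [575.71  22.82  84.  ]
```

View pics/w3.png

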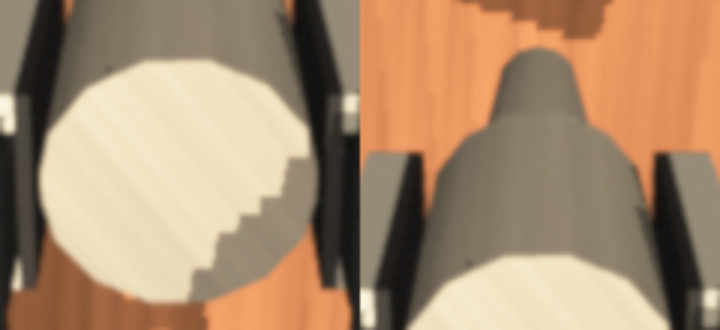

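The disc runs from u 262.7 to 356.3 and v 319 to 400.7, and the tip's front edge is at v ≈ 250.7. That suggests the stake sits about 2 mm off centre along tool −x, so I'll check it with the fixed cameras.

```bash
python3 - <<'E'
from h import *
np.set_printoptions(precision=1,suppress=True)
s=r.read_state(); a=s["tcp_pos"]; out=[]
for n in("scene","top"):
    f=grab_frame(n); p=proj(f,a+[0,0,32]); q=proj(f,a+[0,0,-58]); print(n,"top",p,"tip",q)
    m=((p+proj(f,[575,22,84]))/2).astype(int); o=m-[50,55]; print("origin",o)
    out.append(cv2.resize(f["image"][o[1]:o[1]+110,o[0]:o[0]+100],None,fx=4,fy=4,interpolation=cv2.INTER_CUBIC))
cv2.imwrite("pics/c4.png",np.hstack(out))
E
```

```text
scene top [280.7 200.3] tip [284.6 236.2]
origin [250 165]
top top [365.6 215.1] tip [361.9 220.2]
origin [295 164]
```

View pics/c4.png

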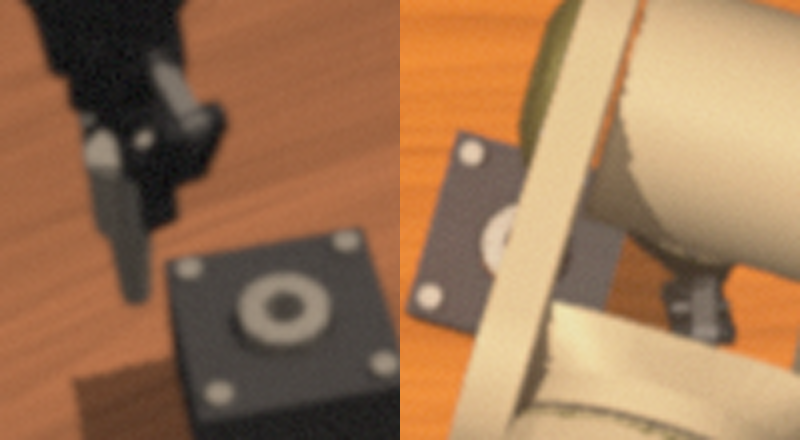

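```bash
python3 - <<'E'
from h import *
np.set_printoptions(precision=2,suppress=True)
s=grab_frame("scene"); print(onz(s,320.9,241.9,83.5)); st=r.read_state(); print(st["clock"],st["tcp_pos"],st["contact_force"]); print(tool([575.5,24.6,150]))
E
```

```text
[578.65  22.07  83.5 ]
6.0167 [579.52 -49.03 199.33] [ 0.56  0.4  -2.79]
[73.73  0.74 49.33]
```

Request:
{"name": "servo_tool", "arguments": {
  "moves": [
    [8,0,0,0,0,0,20],
    [22,1,2,0,0,0,20],
    [38,1,10,0,0,0,20],
    [54,1,22,0,0,0,20],
    [66,1,34,0,0,0,20],
    [72,1,44,0,0,0,20],
    [74,1,49,0,0,0,20],
    [74,1,49,0,0,0,20],
    [74,1,49,0,0,0,20],
    [74,1,49,0,0,0,20]
  ]
}}

```text
clock: 6.85
tcp_pos: [576.2, 24.4, 151.0]
orientation: [[-0.064, 0.998, 0.001], [0.998, 0.064, -0.0], [-0.0, 0.001, -1.0]]
contact_force: [-0.2, -0.5, -3.1]
grip_width: 0.338
gripper_force: 44.9
```

```bash
python3 - <<'E'
from h import *
np.set_printoptions(precision=2,suppress=True)
s=r.read_state(); a=s["tcp_pos"]; print(s["clock"],a,s["contact_force"])
out=[]
f=grab_frame("wrist"); out.append(cv2.resize(f["image"][150:410,220:400],(415,600)))
f=grab_frame("scene"); p=proj(f,[575,22,84]); o=(p-[32,65]).astype(int); print(o,p,proj(f,a+[0,0,-58]))
out.append(cv2.resize(f["image"][o[1]:o[1]+100,o[0]:o[0]+64],(384,600),interpolation=cv2.INTER_CUBIC))
cv2.imwrite("pics/c5.png",np.hstack(out))
E
```

```text
6.85 [576.19  24.44 150.98] [-0.24 -0.48 -3.08]
[287 175] [319.96 240.43] [321.33 237.31]
```

View pics/c5.png

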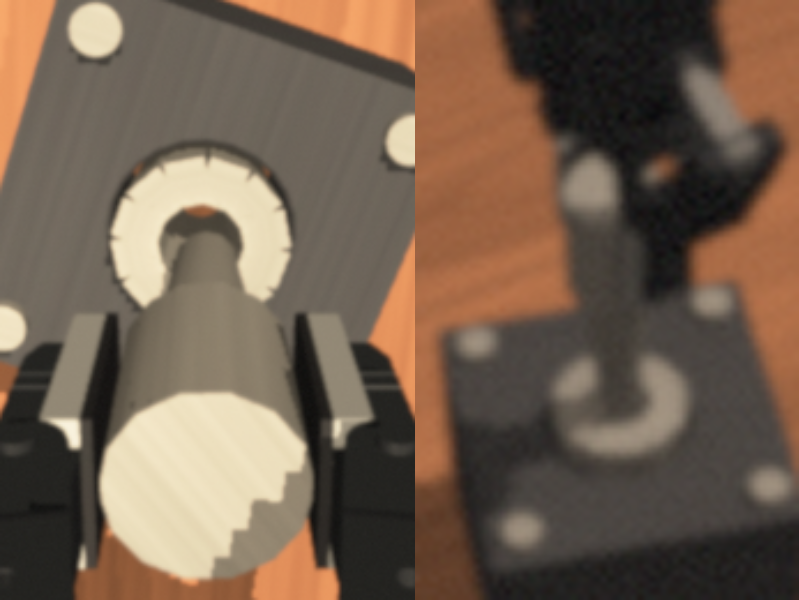

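The tip stands over the hole, about 0.9 mm too far along tool +y (tip at u 205 in the crop, ring centre 201). I'll correct that and lower.

Request:
{"name": "servo_tool", "arguments": {
  "moves": [
    [0,-1,2,0,0,0,20],
    [0,-1,6,0,0,0,20],
    [0,-1,10,0,0,0,20],
    [0,-1,14,0,0,0,20],
    [0,-1,17,0,0,0,20],
    [0,-1,20,0,0,0,20],
    [0,-1,20,0,0,0,20]
  ]
}}

```text
clock: 7.53
tcp_pos: [574.4, 25.0, 129.5]
orientation: [[-0.065, 0.998, -0.001], [0.998, 0.065, 0.0], [0.0, -0.001, -1.0]]
contact_force: [0.7, 0.0, -2.8]
grip_width: 0.335
gripper_force: 44.9
```

Request:
{"name": "servo_tool", "arguments": {
  "moves": [
    [0,0,2,0,0,0,20],
    [0,0,5,0,0,0,20],
    [0,0,8,0,0,0,20],
    [0,0,11,0,0,0,20],
    [0,0,13,0,0,0,20],
    [0,0,13,0,0,0,20],
    [0,0,13,0,0,0,20]
  ]
}}

```text
clock: 8.12
tcp_pos: [574.7, 24.9, 117.2]
orientation: [[-0.065, 0.998, -0.0], [0.998, 0.065, 0.0], [0.0, -0.0, -1.0]]
contact_force: [0.0, 0.4, -2.8]
grip_width: 0.336
gripper_force: 44.9
```

Request:
{"name": "servo_tool", "arguments": {
  "moves": [
    [0,0,2,0,0,0,20],
    [0,0,4,0,0,0,20],
    [0,0,6,0,0,0,20],
    [0,0,7,0,0,0,20],
    [0,0,7,0,0,0,20],
    [0,0,7,0,0,0,20]
  ]
}}

```text
clock: 8.62
tcp_pos: [574.7, 24.9, 110.3]
orientation: [[-0.065, 0.998, -0.0], [0.998, 0.065, 0.0], [0.0, -0.0, -1.0]]
contact_force: [0.5, 0.1, -3.4]
grip_width: 0.338
gripper_force: 44.9
```

Request:
{"name": "servo_tool", "arguments": {
  "moves": [
    [0,0,1,0,0,0,20],
    [0,0,2,0,0,0,20],
    [0,0,3,0,0,0,20],
    [0,0,4,0,0,0,20],
    [0,0,4,0,0,0,20]
  ]
}}

```text
clock: 9.03
tcp_pos: [574.7, 25.0, 106.1]
orientation: [[-0.065, 0.998, -0.0], [0.998, 0.065, 0.0], [0.0, -0.0, -1.0]]
contact_force: [-0.4, -0.5, -3.0]
grip_width: 0.339
gripper_force: 44.9
```

Request:
{"name": "servo_tool", "arguments": {
  "moves": [
    [0,0,1,0,0,0,20],
    [0,0,2,0,0,0,20],
    [0,0,3,0,0,0,20],
    [0,0,3,0,0,0,20]
  ]
}}

```text
clock: 9.37
tcp_pos: [574.8, 25.0, 103.1]
orientation: [[-0.065, 0.998, 0.0], [0.998, 0.065, 0.0], [0.0, 0.0, -1.0]]
contact_force: [0.5, -0.4, -4.1]
grip_width: 0.333
gripper_force: 44.8
```

Request:
{"name": "servo_tool", "arguments": {
  "moves": [
    [0,0,0.7,0,0,0,20],
    [0,0,1.4,0,0,0,20],
    [0,0,2,0,0,0,20],
    [0,0,2,0,0,0,20]
  ]
}}

```text
clock: 9.7
tcp_pos: [574.9, 25.0, 101.3]
orientation: [[-0.065, 0.998, 0.0], [0.998, 0.065, 0.0], [0.0, 0.0, -1.0]]
contact_force: [1.3, 2.0, -4.2]
grip_width: 0.338
gripper_force: 44.8
```

Request:
{"name": "servo_tool", "arguments": {
  "moves": [
    [0,0,0.5,0,0,0,20],
    [0,0,1,0,0,0,20],
    [0,0,1,0,0,0,20]
  ]
}}

```text
clock: 9.95
tcp_pos: [574.9, 25.0, 100.4]
orientation: [[-0.065, 0.998, 0.0], [0.998, 0.065, 0.0], [0.0, 0.0, -1.0]]
contact_force: [0.9, 1.9, -2.1]
grip_width: 0.339
gripper_force: 44.8
```

Request:
{"name": "servo_tool", "arguments": {
  "moves": [
    [0.2,0,0.5,0,0,0,20],
    [0.4,0.2,1,0,0,0,20],
    [0.4,0.2,1,0,0,0,20]
  ]
}}

```text
clock: 10.2
tcp_pos: [574.9, 25.2, 99.4]
orientation: [[-0.065, 0.998, -0.0], [0.998, 0.065, -0.0], [-0.0, -0.0, -1.0]]
contact_force: [-0.4, 0.5, 0.1]
grip_width: 0.335
gripper_force: 45.0
```

Request:
{"name": "servo_tool", "arguments": {
  "moves": [
    [0,0,0.5,0,0,0,20],
    [0,0,1,0,0,0,20],
    [0,0,1,0,0,0,20]
  ]
}}

```text
clock: 10.45
tcp_pos: [575.0, 25.2, 98.6]
orientation: [[-0.065, 0.998, 0.0], [0.998, 0.065, -0.0], [-0.0, 0.0, -1.0]]
contact_force: [-0.9, 0.8, 4.1]
grip_width: 0.336
gripper_force: 45.2
```

Request:
{"name": "servo_tool", "arguments": {
  "moves": [
    [0,0,0.5,0,0,0,20],
    [0,0,0.5,0,0,0,20],
    [0,0,0.5,0,0,0,20]
  ]
}}

```text
clock: 10.7
tcp_pos: [575.0, 25.2, 97.9]
orientation: [[-0.065, 0.998, 0.0], [0.998, 0.065, -0.0], [-0.0, 0.0, -1.0]]
contact_force: [-1.4, -0.2, 4.0]
grip_width: 0.338
gripper_force: 45.3
```

Request:
{"name": "servo_tool", "arguments": {
  "moves": [
    [0,0,0,0,0,0,32],
    [0,0,0,0,0,0,40],
    [0,0,0,0,0,0,50],
    [0,0,0,0,0,0,60],
    [0,0,0,0,0,0,60]
  ]
}}

```text
clock: 11.12
tcp_pos: [574.9, 25.3, 97.6]
orientation: [[-0.065, 0.998, -0.0], [0.998, 0.065, -0.0], [-0.0, -0.0, -1.0]]
contact_force: [0.0, 0.0, -0.4]
grip_width: 0.7
gripper_force: 0.0
```

Request:
{"name": "servo_tool", "arguments": {
  "moves": [
    [0,0,-10,0,0,0,60],
    [0,0,-30,0,0,0,60],
    [0,0,-55,0,0,0,60],
    [0,0,-80,0,0,0,60],
    [5,0,-105,0,0,0,70],
    [25,-4,-115,0,0,0,70],
    [52,-10,-117,0,0,0,70],
    [80,-16,-117,0,0,0,70],
    [110,-22,-117,0,0,0,70],
    [140,-28,-117,0,0,0,70],
    [170,-35,-117,0,0,0,70],
    [200,-42,-117,0,0,0,70],
    [225,-48,-117,0,0,0,70],
    [245,-52,-117,0,0,0,70],
    [256,-54,-117,0,0,0,70],
    [259,-54,-117,0,0,0,70],
    [259,-54,-117,0,0,0,70],
    [259,-54,-117,0,0,0,70],
    [259,-54,-117,0,0,0,70]
  ]
}}

```text
clock: 12.7
tcp_pos: [504.7, 279.2, 214.8]
orientation: [[-0.063, 0.998, -0.0], [0.998, 0.063, -0.0], [-0.0, -0.0, -1.0]]
contact_force: [0.2, -0.3, 0.2]
grip_width: 0.823
gripper_force: 0.0
```

```bash
python3 - <<'E'
from h import *
np.set_printoptions(precision=1,suppress=True)
s=r.read_state(); a=s["tcp_pos"]; print(s["clock"],a,s["contact_force"],s["joint_pos"])
f=grab_frame("wrist"); print("handle",proj(f,[504,280,114]),"head",proj(f,[504,280,44]))
A=f["image"][90:390,130:490]
f=grab_frame("scene"); p=proj(f,[575,22,100]); o=(p-[40,55]).astype(int); print(o)
B=cv2.resize(f["image"][o[1]:o[1]+100,o[0]:o[0]+80],(400,500),interpolation=cv2.INTER_CUBIC)
cv2.imwrite("pics/c6.png",np.hstack([cv2.copyMakeBorder(A,0,200,0,0,cv2.BORDER_CONSTANT),B]))
E
```

```text
12.7 [504.7 279.2 214.8] [ 0.2 -0.3  0.2] [17.3 25.2 78.  -0.  76.9 13.7]
handle [306.9 233.2] head [307.3 208.6]
[279 179]
```

View pics/c6.png

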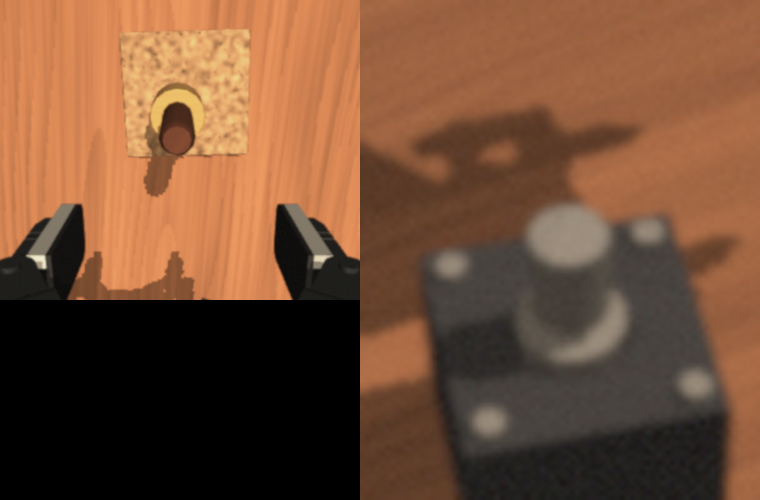

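The stake stands upright in the collet (scene top centre ≈ 320.6,226.4). In the wrist view the handle top is at (308,229), the brass shoulder is centred at about (307,201), and the pad's centre is at about (316,183).

```bash
python3 - <<'E'
from h import *
np.set_printoptions(precision=1,suppress=True)
f=grab_frame("wrist");sc=grab_frame("scene")
h=onz(f,308,229,114);print("handle",h,tri(ray(f,308,229),ray(sc,415,163)),"shoulder",onz(f,307,201,44))
print("pad",[onz(f,u+130,v+90,4)[:2] for u,v in[(120,33),(250,30),(247,153),(128,157)]])
print("shift",tool([h[0],h[1],66]))
print("stake top",onz(sc,320.6,226.4,131),onz(sc,320.6,226.4,129))
E
```

```text
handle [504.4 282.9 114. ] (array([504.4, 282.1, 110.8]), [0.0, 0.0]) shoulder [503.3 286.3  44. ]
pad [array([451.8, 341.5]), array([560.4, 350.9]), array([569.8, 243.3]), array([461.7, 232.6])]
shift [  3.2   0.1 148.8]
stake top [581.3  20.9 131. ] [579.8  21.7 129. ]
```

Request:
{"name": "servo_tool", "arguments": {
  "moves": [
    [2,0,10,0,0,0,60],
    [4,0,35,0,0,0,60],
    [4,0,65,0,0,0,60],
    [4,0,95,0,0,0,60],
    [4,0,125,0,0,0,60],
    [4,0,148,0,0,0,60],
    [4,0,161,0,0,0,55],
    [4,0,166,0,0,0,50],
    [4,0,166,0,0,0,42],
    [4,0,166,0,0,0,34],
    [4,0,166,0,0,0,28],
    [4,0,166,0,0,0,24],
    [4,0,166,0,0,0,18],
    [4,0,166,0,0,0,14],
    [4,0,166,0,0,0,12],
    [4,0,166,0,0,0,12],
    [4,0,166,0,0,0,12]
  ],
  "force": 60
}}

```text
clock: 14.32
tcp_pos: [503.7, 284.5, 49.9]
orientation: [[-0.065, 0.998, -0.0], [0.998, 0.065, 0.0], [0.0, -0.0, -1.0]]
contact_force: [-4.7, -0.8, 6.2]
grip_width: 0.262
gripper_force: 58.3
```

Request:
{"name": "servo_tool", "arguments": {
  "moves": [
    [0,0,0,0,0,0,10],
    [0,0,0,0,0,0,10],
    [0,0,-3,0,0,0,10],
    [0,0,-12,0,0,0,10],
    [0,0,-30,0,0,0,10],
    [0,0,-55,0,0,0,10],
    [0,0,-80,0,0,0,10],
    [0,0,-105,0,0,0,10],
    [0,0,-130,0,0,0,10],
    [0,0,-148,0,0,0,10],
    [0,0,-156,0,0,0,10],
    [0,0,-156,0,0,0,10],
    [0,0,-156,0,0,0,10]
  ],
  "force": 110
}}

```text
clock: 15.4
tcp_pos: [503.7, 284.1, 204.0]
orientation: [[-0.065, 0.998, -0.001], [0.998, 0.065, -0.0], [-0.0, -0.001, -1.0]]
contact_force: [-0.5, -0.3, -5.0]
grip_width: 0.255
gripper_force: 108.0
```

Request:
{"name": "servo_tool", "arguments": {
  "moves": [
    [-8,2,0,0,0,0,10],
    [-25,5,0,0,0,0,10],
    [-50,10,0,0,0,0,10],
    [-78,16,0,0,0,0,10],
    [-108,22,0,0,0,0,10],
    [-138,28,0,0,0,0,10],
    [-168,34,0,0,0,0,10],
    [-198,40,0,0,0,0,10],
    [-225,46,0,0,0,0,10],
    [-245,50,0,0,0,0,10],
    [-258,53,0,0,0,0,10],
    [-264,54,0,0,0,0,10],
    [-266,54.5,0,0,0,0,10],
    [-266,54.5,0,0,0,0,10],
    [-266,54.5,0,0,0,0,10],
    [-266,54.5,0,0,0,0,10]
  ]
}}

```text
clock: 16.73
tcp_pos: [575.4, 23.4, 204.8]
orientation: [[-0.066, 0.998, -0.0], [0.998, 0.066, 0.0], [0.0, -0.0, -1.0]]
contact_force: [-0.2, -0.6, -4.7]
grip_width: 0.258
gripper_force: 107.9
```

```bash
python3 - <<'E'
from h import *
np.set_printoptions(precision=2,suppress=True)
s=r.read_state(); a=s["tcp_pos"]; print(s["clock"],a,s["contact_force"],s["ft_torque"])
f=grab_frame("wrist"); A=cv2.resize(f["image"][150:450,200:420],(400,545))
f=grab_frame("scene"); p=proj(f,[575,22,130]); o=(p-[40,60]).astype(int); print(o)
B=cv2.resize(f["image"][o[1]:o[1]+109,o[0]:o[0]+80],(400,545),interpolation=cv2.INTER_CUBIC)
cv2.imwrite("pics/c7.png",np.hstack([A,B]))
E
```

```text
16.7333 [575.4   23.42 204.79] [-0.17 -0.64 -4.74] [-0.01 -0.04 -0.01]
[279 164]
```

View pics/c7.png

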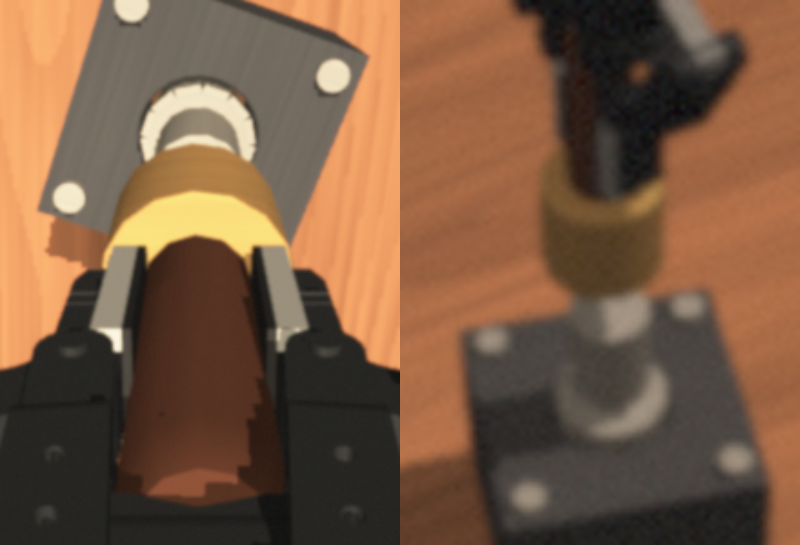

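The brass head hangs centred over the stake in both views, about 28 mm above its top. I'll go down gently.

Request:
{"name": "servo_tool", "arguments": {
  "moves": [
    [0,0,4,0,0,0,10],
    [0,0,10,0,0,0,10],
    [0,0,16,0,0,0,10],
    [0,0,21,0,0,0,10],
    [0,0,24,0,0,0,10],
    [0,0,25,0,0,0,10],
    [0,0,26,0,0,0,10],
    [0,0,26,0,0,0,10]
  ]
}}

```text
clock: 17.5
tcp_pos: [575.7, 22.3, 178.8]
orientation: [[-0.065, 0.998, 0.0], [0.998, 0.065, -0.0], [-0.0, 0.0, -1.0]]
contact_force: [-0.4, -1.5, -4.5]
grip_width: 0.254
gripper_force: 107.9
```

Request:
{"name": "servo_tool", "arguments": {
  "moves": [
    [0,0,1,0,0,0,10],
    [0,0,2,0,0,0,10],
    [0,0,3,0,0,0,10],
    [0,0,4,0,0,0,10]
  ]
}}

```text
clock: 17.83
tcp_pos: [575.8, 22.3, 175.1]
orientation: [[-0.065, 0.998, 0.001], [0.998, 0.065, -0.0], [-0.0, 0.001, -1.0]]
contact_force: [-1.7, -0.7, 0.8]
grip_width: 0.258
gripper_force: 108.4
```

Request:
{"name": "servo_tool", "arguments": {
  "moves": [
    [0,0,0.8,0,0,0,10],
    [0,0,1.6,0,0,0,10],
    [0,0,2.4,0,0,0,10],
    [0,0,3.2,0,0,0,10],
    [0,0,3.2,0,0,0,10]
  ]
}}

```text
clock: 18.25
tcp_pos: [575.8, 22.3, 171.8]
orientation: [[-0.065, 0.998, 0.001], [0.998, 0.065, -0.0], [-0.0, 0.001, -1.0]]
contact_force: [-0.4, 0.2, 1.1]
grip_width: 0.257
gripper_force: 108.4
```

Request:
{"name": "servo_tool", "arguments": {
  "moves": [
    [0,0,-2,0,0,0,10],
    [0,0,-4,0,0,0,10],
    [0,0,-4,0,0,0,10]
  ]
}}

```text
clock: 18.5
tcp_pos: [575.5, 22.4, 175.5]
orientation: [[-0.065, 0.998, -0.0], [0.998, 0.065, 0.0], [0.0, -0.0, -1.0]]
contact_force: [0.6, -0.3, -5.4]
grip_width: 0.258
gripper_force: 108.3
```

Request:
{"name": "servo_tool", "arguments": {
  "moves": [
    [0,0,1.5,0,0,0,10],
    [0,0,3,0,0,0,10],
    [0,0,4,0,0,0,10],
    [0,0,5,0,0,0,10],
    [0,0,5.8,0,0,0,10],
    [0,0,6.5,0,0,0,10],
    [0,0,6.5,0,0,0,10]
  ]
}}

```text
clock: 19.08
tcp_pos: [575.7, 22.4, 169.4]
orientation: [[-0.065, 0.998, 0.0], [0.998, 0.065, -0.0], [-0.0, 0.0, -1.0]]
contact_force: [-1.5, -0.3, 2.6]
grip_width: 0.257
gripper_force: 108.7
```

Request:
{"name": "servo_tool", "arguments": {
  "moves": [
    [0,0,-2,0,0,0,10],
    [0,0,-4,0,0,0,10],
    [0,0,-4,0,0,0,10]
  ]
}}

```text
clock: 19.33
tcp_pos: [575.6, 22.4, 173.0]
orientation: [[-0.065, 0.998, -0.0], [0.998, 0.065, 0.0], [0.0, -0.0, -1.0]]
contact_force: [0.3, 0.4, -4.8]
grip_width: 0.255
gripper_force: 108.2
```

Third blow, a little deeper.

Request:
{"name": "servo_tool", "arguments": {
  "moves": [
    [0,0,1.5,0,0,0,10],
    [0,0,3,0,0,0,10],
    [0,0,4,0,0,0,10],
    [0,0,4.8,0,0,0,10],
    [0,0,5.4,0,0,0,10],
    [0,0,5.4,0,0,0,10]
  ]
}}

```text
clock: 19.83
tcp_pos: [575.7, 22.4, 168.1]
orientation: [[-0.065, 0.998, 0.001], [0.998, 0.065, -0.0], [-0.0, 0.001, -1.0]]
contact_force: [-3.0, 1.0, 2.4]
grip_width: 0.252
gripper_force: 108.8
```

Request:
{"name": "servo_tool", "arguments": {
  "moves": [
    [0,0,0.4,0,0,0,10],
    [0,0,0.8,0,0,0,10],
    [0,0,0.8,0,0,0,10]
  ]
}}

```text
clock: 20.08
tcp_pos: [575.8, 22.3, 167.3]
orientation: [[-0.065, 0.998, 0.001], [0.998, 0.065, -0.0], [-0.0, 0.001, -1.0]]
contact_force: [-2.9, 0.6, 4.6]
grip_width: 0.254
gripper_force: 108.9
```

Request:
{"name": "servo_tool", "arguments": {
  "moves": [
    [0,0,-2,0,0,0,10],
    [0,0,-4,0,0,0,10],
    [0,0,-4,0,0,0,10],
    [0,0,-2.5,0,0,0,10],
    [0,0,-1,0,0,0,10],
    [0,0,0,0,0,0,10],
    [0,0,0.5,0,0,0,10],
    [0,0,0.5,0,0,0,10]
  ]
}}

```text
clock: 20.75
tcp_pos: [575.7, 22.4, 167.2]
orientation: [[-0.065, 0.998, 0.001], [0.998, 0.065, -0.0], [-0.0, 0.001, -1.0]]
contact_force: [-2.5, 0.6, 4.5]
grip_width: 0.257
gripper_force: 108.9
```

Request:
{"name": "servo_tool", "arguments": {
  "moves": [
    [0,0,0.4,0,0,0,10],
    [0,0,0.8,0,0,0,10],
    [0,0,0.8,0,0,0,10]
  ]
}}

```text
clock: 21.0
tcp_pos: [575.9, 22.3, 167.1]
orientation: [[-0.065, 0.998, 0.002], [0.998, 0.065, -0.0], [-0.001, 0.002, -1.0]]
contact_force: [-5.0, -0.8, 9.9]
grip_width: 0.252
gripper_force: 109.6
```

Request:
{"name": "servo_tool", "arguments": {
  "moves": [
    [0,0,0.3,0,0,0,10],
    [0,0,0.6,0,0,0,10],
    [0,0,0.6,0,0,0,10]
  ]
}}

```text
clock: 21.25
tcp_pos: [576.0, 22.3, 167.1]
orientation: [[-0.065, 0.998, 0.002], [0.998, 0.065, -0.001], [-0.001, 0.002, -1.0]]
contact_force: [-6.2, 0.0, 13.6]
grip_width: 0.257
gripper_force: 110.1
```

Request:
{"name": "servo_tool", "arguments": {
  "moves": [
    [0,0,-2,0,0,0,10],
    [0,0,-4,0,0,0,10],
    [0,0,-5,0,0,0,10],
    [0,0,-4,0,0,0,10],
    [0,0,-3,0,0,0,10],
    [0,0,-2,0,0,0,10],
    [0,0,-1.2,0,0,0,10],
    [0,0,-0.4,0,0,0,10],
    [0,0,0.4,0,0,0,10],
    [0,0,1.2,0,0,0,10],
    [0,0,1.4,0,0,0,10],
    [0,0,1.4,0,0,0,10]
  ]
}}

```text
clock: 22.25
tcp_pos: [576.1, 22.3, 167.0]
orientation: [[-0.065, 0.998, 0.003], [0.998, 0.065, -0.001], [-0.001, 0.003, -1.0]]
contact_force: [-7.5, 0.5, 21.4]
grip_width: 0.253
gripper_force: 111.2
```

Request:
{"name": "servo_tool", "arguments": {
  "moves": [
    [0,0,-3,0,0,0,10],
    [0,0,-10,0,0,0,10],
    [0,0,-24,0,0,0,10],
    [0,0,-36,0,0,0,10],
    [10,-2,-40,0,0,0,10],
    [30,-6,-40,0,0,0,10],
    [55,-11,-40,0,0,0,10],
    [85,-16,-40,0,0,0,10],
    [115,-22,-40,0,0,0,10],
    [145,-27,-40,0,0,0,10],
    [175,-33,-40,0,0,0,10],
    [205,-39,-40,0,0,0,10],
    [232,-44,-40,0,0,0,10],
    [252,-47,-40,0,0,0,10],
    [265,-49,-40,0,0,0,10],
    [271,-50,-40,0,0,0,10],
    [271,-50,-40,0,0,0,10],
    [271,-50,-40,0,0,0,10],
    [271,-50,-40,0,0,0,10],
    [271,-50,-40,0,0,0,10]
  ]
}}

```text
clock: 23.92
tcp_pos: [508.6, 288.6, 203.5]
orientation: [[-0.063, 0.998, -0.0], [0.998, 0.063, -0.0], [-0.0, -0.0, -1.0]]
contact_force: [-0.5, 0.1, -4.4]
grip_width: 0.255
gripper_force: 107.9
```

Request:
{"name": "servo_tool", "arguments": {
  "moves": [
    [0,0,8,0,0,0,10],
    [0,0,28,0,0,0,10],
    [0,0,53,0,0,0,10],
    [0,0,78,0,0,0,10],
    [0,0,103,0,0,0,10],
    [0,0,125,0,0,0,10],
    [0,0,140,0,0,0,10],
    [0,0,149,0,0,0,10],
    [0,0,151,0,0,0,10],
    [0,0,151,0,0,0,10]
  ]
}}

```text
clock: 24.75
tcp_pos: [508.3, 289.3, 52.5]
orientation: [[-0.064, 0.998, -0.0], [0.998, 0.064, -0.0], [-0.0, -0.0, -1.0]]
contact_force: [0.1, -0.3, -5.3]
grip_width: 0.255
gripper_force: 108.0
```

Request:
{"name": "servo_tool", "arguments": {
  "moves": [
    [0,0,0.7,0,0,0,10],
    [0,0,1.4,0,0,0,10],
    [0,0,2,0,0,0,10],
    [0,0,2,0,0,0,10]
  ]
}}

```text
clock: 25.08
tcp_pos: [508.3, 289.6, 51.0]
orientation: [[-0.065, 0.998, 0.001], [0.998, 0.065, 0.0], [0.0, 0.001, -1.0]]
contact_force: [0.1, 0.7, -5.7]
grip_width: 0.258
gripper_force: 108.0
```

Request:
{"name": "servo_tool", "arguments": {
  "moves": [
    [0,0,0.4,0,0,0,10],
    [0,0,0.8,0,0,0,10],
    [0,0,0.8,0,0,0,10]
  ]
}}

```text
clock: 25.33
tcp_pos: [508.3, 289.6, 50.1]
orientation: [[-0.065, 0.998, 0.0], [0.998, 0.065, 0.0], [0.0, 0.0, -1.0]]
contact_force: [-1.2, -0.6, -2.6]
grip_width: 0.258
gripper_force: 108.5
```

Request:
{"name": "servo_tool", "arguments": {
  "moves": [
    [0,0,0.5,0,0,0,10],
    [0,0,0.5,0,0,0,10]
  ]
}}

```text
clock: 25.5
tcp_pos: [508.3, 289.7, 50.0]
orientation: [[-0.065, 0.998, 0.001], [0.998, 0.065, 0.0], [0.0, 0.001, -1.0]]
contact_force: [-2.7, -0.9, 5.1]
grip_width: 0.256
gripper_force: 109.0
```

Request:
{"name": "servo_tool", "arguments": {
  "moves": [
    [0,0,0,0,0,0,18],
    [0,0,0,0,0,0,22],
    [0,0,0,0,0,0,26],
    [0,0,0,0,0,0,34],
    [0,0,0,0,0,0,46],
    [0,0,0,0,0,0,60],
    [0,0,0,0,0,0,60],
    [0,0,-5,0,0,0,60],
    [0,0,-20,0,0,0,60],
    [0,0,-45,0,0,0,60],
    [0,0,-75,0,0,0,60],
    [0,0,-105,0,0,0,60],
    [0,0,-135,0,0,0,60],
    [0,0,-160,0,0,0,60],
    [0,0,-170,0,0,0,60],
    [0,0,-170,0,0,0,60],
    [0,0,-170,0,0,0,60]
  ],
  "force": 40
}}

```text
clock: 26.92
tcp_pos: [507.9, 289.5, 218.4]
orientation: [[-0.065, 0.998, -0.001], [0.998, 0.065, -0.0], [-0.0, -0.001, -1.0]]
contact_force: [0.1, 0.6, -0.5]
grip_width: 0.698
gripper_force: 0.0
```

```bash
python3 - <<'E'
from h import *
s=r.read_state(); print(s["clock"],s["tcp_pos"],s["contact_force"])
A=grab_frame("wrist")["image"][60:360,130:490]
f=grab_frame("scene")["image"]
B=cv2.resize(f[180:290,260:370],(430,430),interpolation=cv2.INTER_CUBIC)
C=f[140:270,330:460]; C=cv2.copyMakeBorder(C,0,0,0,230,cv2.BORDER_CONSTANT)
cv2.imwrite("pics/c8.png",np.hstack([np.vstack([A,C]),B]))
E
```

```text
26.9167 [507.91388075 289.45784827 218.40368563] [ 0.08039308  0.60824026 -0.45710753]
```

View pics/c8.png

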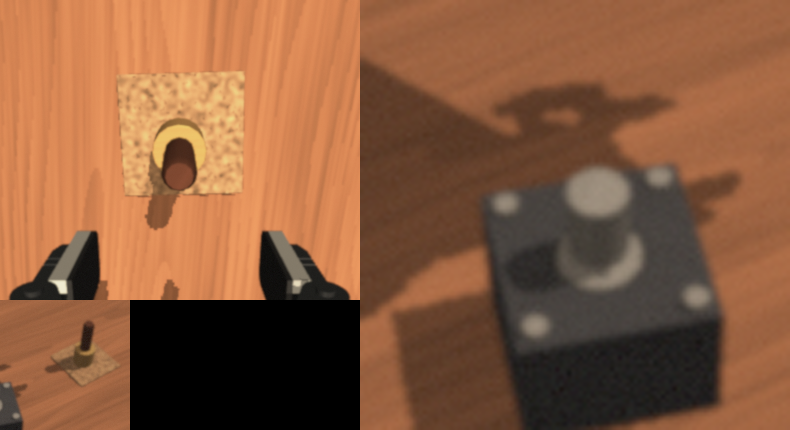

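The smasher stands upright near the pad's middle (crop ≈178,145). The stake is upright in the collet, whose rim now looks level with the block's top (crop ≈600,255). Nothing else has moved, and the gripper is clear and open.

```bash
python3 -c "
from cell import ticket
print(ticket.hand_in())"
```

```text
the job is handed in; nothing more can be done
None
```

The job is handed in at about 27 s, though the hand-in returned no verdict: the stake is set in the collet and driven to a solid stop with a final tap of about 26 N, by my reading of the wrist force, and the smasher is back upright near the middle of its cork pad.

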